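# Shim the short foot of a model landscape

## Robot

A 7-joint arm with a two-finger parallel gripper is mounted at the origin on the work surface. World frame = base frame: x ahead of the robot, y to its left, z up, the work surface at z = 0. Lengths are in m, angles in degrees, forces in N, time in s.
With the tool pointing down it reaches from about 0.4 to 0.9 m from the base axis. Payload 5.5 kg.
Tool frame: the origin (TCP) lies at the very end of the fingers, on their centre line; the grasp point (between the pads) lies 19 mm behind it; z points along the fingers, y is the line along which they close (so a half turn about z gives the same grasp; the last joint's range is limited). The gripper opens to 85 mm and grips with 20 to 120 N. Pads are 22 mm wide; open, the fingers measure 114 mm over their backs; the gripper's body (76 mm by 85 mm) begins 54 mm behind the grasp point. The pads swing forward as they close: fully open they stand 13 mm farther back than shut.
Start: joints at [79.653, 28.699, -24.465, 88.831, 12.651, 65.22, -12.049], TCP at [0.279, -0.587, 0.231] pointing down, gripper open.
Joint ranges: [-164.97, 164.97], [-17.58, 116.51], [-87.97, 89.64], [11.32, 138.91], [-80.73, 260.73], [10.89, 115.49], [-147.41, 147.41]. Speed limits (degrees/s): [147.25, 147.25, 180, 180, 180, 180, 180].

## Interface

Orientations are given as [roll, pitch, yaw] about the fixed x, y, z axes, in that order (R = Rz(yaw) Ry(pitch) Rx(roll)).
In Python, from station import arm gives the robot as it stands.
- The arm moves only by the shell command python3 -m crank 'ROWS' [FORCE]. ROWS is JSON, one flat list of numbers, 7 for each row, row after row: the shift along the tool's x, y, z in mm, then the turn, a rotation vector about the tool's x, y, z in rad, then the gripper's target within -1 to 1 (shut at 1, half-way at 0, fully open at -1). In form: [tx, ty, tz, wx, wy, wz, grip, tx, ty, tz, wx, wy, wz, grip, ...]. A call has 1 to 10 rows; each row shifts and turns the commanded pose from where the row before left it, along the tool's axes as they then stand; what a row does not reach is not made up. A row lasts 1/10 s, in which the tool goes at most 50 mm and 8.59 degrees, less where a joint would pass 70% of its speed; a pose out of reach is approached as far as the arm can. A call is refused whole if a number of a shift passes 50 or a number of a turn 0.15, either way. A call with a gripper value outside its range is refused whole. The fingers move at their own pace and stop on an object; FORCE is the grip in N (left out, the last holds). Time passes only in rows, so rows that do not move let the fingers close. It gives the time, the measured TCP pose, the force, the opening and the grip force at its end, in the units of the state.
- arm.observe(): the state, without advancing time (a new reading comes with each control period).
- arm.grab_frame(name): name is "scene" or "top" or "wrist"; returns (picture, depth): 480x640x3 uint8, red, green, blue; 480x640 float32, m along the optical axis (not along the pixel's ray), 0 where there is no reading.
- arm.camera_model(name): a dict with "fx", "fy", "cx", "cy" (pixels), "rvec" (rotation vector, rad) and "tvec" (3), from world to camera coordinates, as OpenCV has them. Camera axes: x right, y down, z forward; pixel columns grow to the right and rows downward; lengths in m; the calibration is good to about 2 mm. A picture is of the moment at which its call begins: read the wrist's pose just before it. camera_model takes no time and is no camera call; for the wrist camera it gives the pose at the moment of the call.
- arm.hand_in(): hands the job in; it is judged then, once.
Trained networks look in the newest picture that a camera, given by its name, has taken for a name from the list of things; names that differ only in an ending like _2 or _b are one class to them, and where a whole thing is asked for, a point or a joint stands for the part that bears it (a point fixed in the world has none). Each returns a list of dicts, best first, with "score" (0 to 1); they miss things now and then, are a little off and sometimes report something else, mostly with a low value. They report only what shows in the picture. A call takes as long as a camera call. They do not tell look-alikes from the thing itself.
- arm.boxes_of(camera, name): "location" ([x, y, z] in m, in world coordinates, good to about 4 mm: the middle of the surface that is visible of it).
- arm.regions_of(camera, name): "pixels" (480x640 bool, what is visible of it).
- arm.mark_of(camera, name): "location" ([x, y, z] in m, in world coordinates, good to about 4 mm: a listed point, or the origin of a listed thing).
The state is a dict: "time": time; "joint_positions": joint angles; "joint_velocities": joint speeds; "joint_efforts": joint torques, N m; "position": TCP position; "tool_rot": TCP orientation; "force": force on the tool from outside, world axes, zero at the start; "moment": the same for the moment, N m; "grip_width": opening from 0.0 (shut) to 1.0 (fully open); "finger_force": force on a finger pad.
Only numpy, scipy, OpenCV 4.12 (cv2) and the standard library are available. Lean on these libraries where they do the work, as an engineer would, in place of code of your own. Each camera call takes 0.05 s, during which the arm holds its last target. There are 200 camera calls.

## Task

The model landscape rocks because its red foot is too short to reach the bench. Lay the flat yellow packer on the bench under that foot, let go, then slide the orange tapered shim, thin end first, in between packer and foot until the foot bears on it and the model stands level without rocking; let go and leave the shims there. Work gently: do not jack the model up, tip it or shove it along, and leave the paint bottle, the tape roll and the loose tree alone.

Things in the scene. Friction and masses are not known exactly. Their poses are not given: they have to be found in the camera images.
- model: Model landscape, about 2 kg, loose: plywood base 240 (x) x 280 (y) x 12 mm, top 57 mm above the bench, blue foam, trees up to 165 mm, heavy hill at the -x +y corner. Four ball feet (20 mm) at x = +-100, y = +-120 mm: three black, on the bench; the one at +x -y is red and hangs 8.5 to 15 mm clear (unknown). It rocks about the other diagonal. Origin at bench level under its centre, z up.
- short_foot (a point): On the red foot's axis at the plywood's underside, 45 mm above the bench (brass screw head above it), 20 mm in from the base's -y and +x edges. Slide the shims in along the model's +y from beyond its -y edge. Nothing on the base stands within 30 mm of this corner. Some 7 to 9 N up on the foot makes the model start to tip; it then keeps rising at that load.
- packer: Flat yellow plastic packer, 120 (x) x 36 (y) x 6 mm, 30 g, loose on the bench. Origin at the centre of its underside, x along its length. It slides under the red foot with clearance and can be gripped across its 36 mm width near one end.
- wedge: Orange tapered shim, 130 (x) x 30 (y) mm, 50 g, underside flat, origin at its centre. Thin end at x = +65 mm, 2 mm thick; top slopes evenly to 10 mm at x = -17, then level to x = -65. Grip block on the thick end centred at x = -51 mm: 26 (x) x 16 (y) mm, top 32 mm up. The push rises by some 3 to 12 N once the foot bears on it; it stays put when let go.
- paint: Blue paint bottle, 34 mm diameter, 70 mm high, origin at the centre of its underside. Leave alone.
- tape: Roll of brown tape lying flat, 90 mm diameter, 36 mm high, origin at the centre of its underside. Leave alone.
- tree: Loose model tree on a 50 x 50 x 30 mm green foam block, 125 mm high, origin at the centre of its underside. Leave alone.
Not all that is in view belongs to the job. Of the things shaped like the packer, the yellow one is meant. Several things have the shape of the wedge; the one meant has the colours described above.

How it is judged (in metres and radians):
On the way:
1. the packer lies on the bench under the red foot, released, before the foot bears on the tapered shim (x of short_foot in the frame of packer between -0.058 and 0.058 m and y of short_foot in the frame of packer between -0.016 and 0.016 m and height (world z) of packer below 0.002 m and angle between packer's own z axis and vertical below 0.03 rad and contact force between the fingers and packer below 0.1 N and contact force between model and wedge below 0.1 N), for 0.1 s.
At the end, for the whole second after the job is handed in: The packer lies flat on the bench under the red foot, the slope of the tapered shim lies on it, also under the foot, and the foot bears on the shim with more than 1 N; the model is level within 0.006 rad (the red corner not jacked up by more than about 1 mm); everything is released and at rest (contact force between model and wedge above 1 N and contact force between wedge and packer above 1 N and angle between model's own z axis and vertical below 0.006 rad and x of short_foot in the frame of wedge above -0.017 m and y of short_foot in the frame of wedge between -0.015 and 0.015 m and x of short_foot in the frame of packer between -0.06 and 0.06 m and y of short_foot in the frame of packer between -0.018 and 0.018 m and height (world z) of packer below 0.002 m and angle between packer's own z axis and vertical below 0.03 rad and linear speed of each of model, wedge, packer below 0.01 m/s); the robot touches nothing.
It fails at once if the model is tipped by more than 0.03 rad (angle between model's own z axis and vertical above 0.03 rad).
It fails at once if the model is shoved along by more than 15 mm (distance of model from where it was at the start of the episode above 0.015 m).
It fails at once if a shim is forced against the model with more than 20 N (contact force between model and wedge above 20 N or contact force between model and packer above 20 N).
It fails at once if the robot bears on the model with more than 15 N (contact force between the arm and model above 15 N).
It fails at once if a bystander is moved by more than 20 mm (distance of any of paint, tape, tree from where it was at the start of the episode above 0.02 m).
It also fails if it takes over 54 s, if anything falls off the work surface, if the arm or the gripper's body presses on something with over 40 N, if the wrist force passes 120 N, or if a joint passes its speed limit or range.

## Working session

There is one attempt and no reset: what is moved stays moved. The work goes in short steps, Python scripts to look and compute and a shell command to move; the robot and the scene stay as the last step left them, time stands still between calls to the robot, and variables do not carry over. Pictures are saved under pics/ and viewed, at most 10 in all, crops included, and the job is handed in when it is done.

```bash
mkdir -p pics; ls; cat > h.py <<'E'
import numpy as np, cv2
from station import arm
def save(n,f):
    p,d=arm.grab_frame(n); cv2.imwrite(f,p[:,:,::-1]); return p,d
def world(n,d,mask=None,uv=None):
    m=arm.camera_model(n); R=cv2.Rodrigues(np.array(m["rvec"],float))[0]; t=np.array(m["tvec"],float).ravel()
    if mask is not None: v,u=np.nonzero(mask&(d>0))
    else: u,v=np.array(uv).T
    z=d[v,u]; c=np.stack([(u-m["cx"])/m["fx"]*z,(v-m["cy"])/m["fy"]*z,z],1)
    return (c-t)@R, u, v
E
python3 - <<'E'
from h import *
p,d=save("top","pics/top.png"); np.save("top.npy",d); 
for n in ["model","short_foot","packer","wedge","paint","tape","tree"]:
    print(n,[(np.round(r["location"],3).tolist(),round(r["score"],2)) for r in arm.mark_of("top",n)])
for n in ["packer","wedge"]:
    for r in arm.regions_of("top",n):
        P,u,v=world("top",d,r["pixels"]); b=cv2.minAreaRect(P[:,:2].astype(np.float32)*1000)
        print(n,round(r["score"],2),int(u.mean()),int(v.mean()),p[r["pixels"]].mean(0).astype(int),np.round(b[0]),np.round(b[1]),round(b[2],1),np.round(np.percentile(P[:,2],[5,50,95]),3))
save("scene","pics/scene.png")
print(arm.observe())
E
```

```text
pics
model [([0.49, 0.136, -0.004], 0.71), ([0.751, -0.071, 0.001], 0.16)]
short_foot [([0.568, 0.005, 0.046], 0.75)]
packer [([0.458, -0.397, -0.0], 0.83), ([0.59, -0.315, 0.001], 0.79), ([0.344, -0.11, 0.001], 0.69)]
wedge [([0.414, -0.248, -0.0], 0.6), ([0.251, -0.304, -0.002], 0.56)]
paint [([0.751, -0.07, -0.001], 0.64), ([0.753, 0.138, 0.002], 0.41)]
tape [([0.731, -0.302, -0.0], 0.7)]
tree [([0.753, 0.136, 0.002], 0.84), ([0.492, 0.14, -0.002], 0.26)]
packer 0.89 417 206 [252 237   0] [ 589. -317.] [120.  36.] 0.8 [0.002 0.005 0.008]
packer 0.83 463 276 [248 150 189] [ 461. -400.] [122.  42.] 9.3 [0.001 0.005 0.008]
packer 0.82 302 338 [ 41 108 225] [ 345. -111.] [ 39. 123.] 1.1 [0.002 0.005 0.008]
packer 0.37 287 115 [ 75 104 154] [756. -67.] [51. 31.] 42.7 [0.01  0.044 0.07 ]
wedge 0.86 379 301 [245 137   2] [ 413. -247.] [133.  32.] 15.1 [0.    0.007 0.031]
wedge 0.68 411 396 [149 148 151] [ 248. -302.] [ 31. 128.] 60.5 [0.001 0.007 0.032]
wedge 0.57 157 251 [189 187 152] [498. 159.] [324. 254.] 81.4 [0.054 0.061 0.133]
{'time': 0.55, 'joint_positions': array([ 79.65078831,  28.69700479, -24.46595123,  88.83100916,
        12.64976055,  65.22146738, -12.04919565]), 'joint_velocities': array([ 0.01920702,  0.00192709,  0.12615382,  0.00926163, -0.0017774 ,
        0.08963631, -0.05062306]), 'joint_efforts': array([ 2.39340792e-03, -5.68931186e+01, -5.80460474e+00, -2.81125242e+01,
        1.27756828e-02,  2.75225138e-03, -3.49958680e-05]), 'position': array([ 0.27915086, -0.58700103,  0.23134018]), 'tool_rot': array([ 1.79998128e+02, -2.42503265e-03,  2.54312506e+01]), 'force': array([-1.2956339 ,  0.1640568 , -0.40086511]), 'moment': array([-0.02701305,  0.00846628,  0.02292856]), 'finger_force': 0.0, 'grip_width': 1.0005408863649978}
```

View pics/top.png

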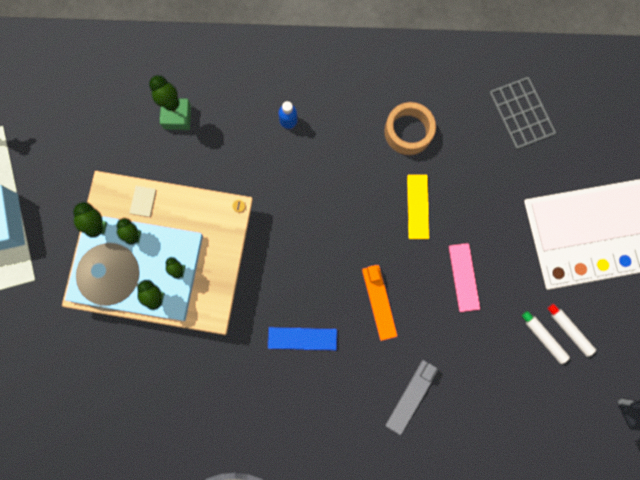

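View pics/scene.png

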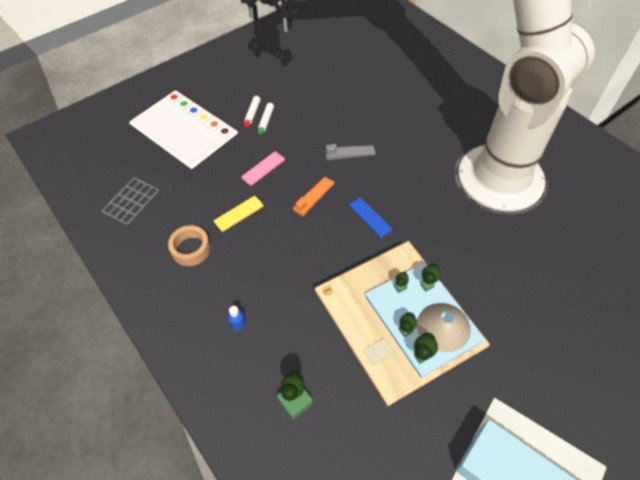

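The top view shows three packer-shaped pieces: yellow (418,206), pink (463,276) and blue (302,338). Yellow is the one meant. There are two wedge shapes, orange (379,301) and grey (411,396), and orange is meant. The model's brass screw is at (239,206). I'll check both picks in a crop and refine the model yaw and wedge axes.

```bash
python3 - <<'E'
from h import *
d=np.load("top.npy"); p=cv2.imread("pics/top.png")[:,:,::-1]
c=cv2.resize(p[160:350,350:490],None,fx=3,fy=3,interpolation=cv2.INTER_CUBIC); cv2.imwrite("pics/crop.png",c[:,:,::-1])
M=np.ones(d.shape,bool); P,u,v=world("top",d,M)
def rect(s,n):
    b=cv2.minAreaRect((P[s,:2]*1000).astype(np.float32)); print(n,s.sum(),np.round(b[0],1),np.round(b[1],1),round(b[2],2),'z',np.round(np.median(P[s,2]),4)); return b
box=lambda x0,x1,y0,y1:(P[:,0]>x0)&(P[:,0]<x1)&(P[:,1]>y0)&(P[:,1]<y1)
s=box(.3,.68,-.03,.32)&(abs(P[:,2]-.057)<.006); b=rect(s,"base"); print(np.round(cv2.boxPoints(b),1).tolist())
h=cv2.cvtColor(p,cv2.COLOR_RGB2HSV)[v,u]
S=(h[:,1]>200)&(h[:,2]>150)
s=box(.5,.68,-.4,-.25)&S&(abs(h[:,0]-28)<5); rect(s,"packer")
w=box(.3,.52,-.32,-.17)&S&(abs(h[:,0]-15)<8); rect(w,"wedge")
k=w&(P[:,2]>.022); rect(k,"block")
m=arm.camera_model("top"); print(P[box(.4,.9,-.6,-.45)][:,2].mean())
E
```

```text
base 11614 [488.6 139. ] [281.1 240.5] 81.41 z 0.056
[[348.70001220703125, 18.0], [586.5, -17.899999618530273], [628.5, 260.0], [390.70001220703125, 295.8999938964844]]
packer 1127 [ 588.7 -317.4] [116.7  35. ] 0.72 z 0.0053
wedge 1148 [ 410.7 -246.6] [127.9  30.5] 15.13 z 0.0073
block 132 [ 460.1 -233. ] [24.3 16.3] 16.98 z 0.0313
0.0007966747643190879
```

View pics/crop.png

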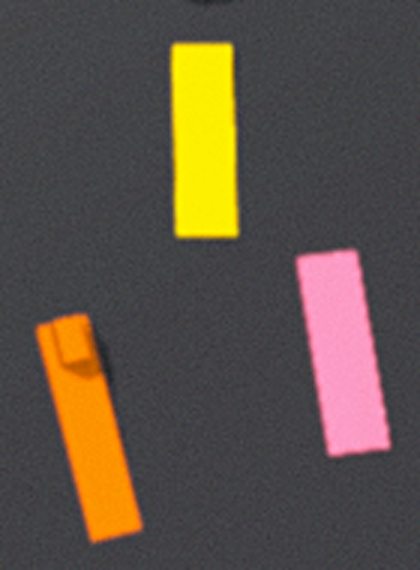

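The crop confirms the yellow packer and the orange wedge, whose grip block is at its upper, +x end. The base measures 281x240 mm at z=56 mm with yaw -8.6°, which puts the foot at about (569, 5), matching the detector. Next I move above the packer's near end.

```bash
cat >> h.py <<'E'
def plan(x,y,z,yaw):
    s=arm.observe(); q=s["position"]*1000; w=(s["tool_rot"][2]-yaw+180)%360-180; a=np.radians(yaw); dx,dy,dz=np.array([x,y,z])-q
    print("t",round(s["time"],2),"at",np.round(q,1),np.round(s["tool_rot"],1),"wz",round(np.radians(w),3),"shift after turn",np.round([dx*np.cos(a)+dy*np.sin(a),dx*np.sin(a)-dy*np.cos(a),-dz],1),"F",np.round(s["force"],1),"grip",round(s["grip_width"],3),round(s["finger_force"],1),"J",np.round(s["joint_positions"]))
E
python3 -m crank '[0,0,20,0,0,0.144,-1, 0,0,20,0,0,0.144,-1, 0,0,20,0,0,0.144,-1, 30,-29.5,8,0,0,0,-1, 30,-29.5,8,0,0,0,-1, 30,-29.5,8,0,0,0,-1, 30,-29.5,8,0,0,0,-1, 30,-29.5,8,0,0,0,-1, 30,-29.5,8,0,0,0,-1, 30,-29.5,8,0,0,0,-1]' 30
python3 -m crank '[29,-29.5,25,0,0,0,-1, 29,-29.5,25,0,0,0,-1, 0,0,0,0,0,0,-1, 0,0,0,0,0,0,-1]'
python3 -c "
from h import *
plan(543.7,-318,2,0.7)"
```

```text
time: 1.55
position: [0.4878, -0.3769, 0.1153]
tool_rot: [180.0, -0.0, 0.7]
force: [0.9, -0.6, 1.3]
grip_width: 1.0
finger_force: 0.0
time: 1.95
position: [0.5445, -0.3162, 0.0644]
tool_rot: [-179.9, 0.1, 0.9]
force: [0.2, -1.0, -0.3]
grip_width: 1.001
finger_force: 0.0
t 1.95 at [ 544.5 -316.2   64.4] [-1.799e+02  1.000e-01  9.000e-01] wz 0.003 shift after turn [-0.8  1.7 62.4] F [ 0.2 -1.  -0.3] grip 1.001 0.0 J [ 42.  38. -20.  98.  16.  47. -74.]
```

```bash

python3 -m crank '[-0.8,1.7,16,0,0,0,-1, 0,0,16,0,0,0,-1, 0,0,16,0,0,0,-1, 0,0,12,0,0,0,-1, 0,0,6,0,0,0,-1, 0,0,0,0,0,0,0, 0,0,0,0,0,0,0.6, 0,0,0,0,0,0,0.6, 0,0,0,0,0,0,0.6, 0,0,0,0,0,0,0.6]' 30
python3 -m crank '[0,0,0,0,0,0,0.6, 0,0,0,0,0,0,0.6, 0,0,0,0,0,0,0.6]'
```

```text
time: 2.95
position: [0.5441, -0.3204, 0.0004]
tool_rot: [179.9, -0.1, 0.7]
force: [-0.4, 1.2, 3.5]
grip_width: 0.406
finger_force: 30.1
time: 3.25
position: [0.5441, -0.3204, 0.0004]
tool_rot: [179.9, -0.1, 0.7]
force: [-0.2, 0.8, 5.9]
grip_width: 0.409
finger_force: 30.3
```

```bash

python3 -m crank '[0,0,-10,0,0,0,0.6, 0,0,-10,0,0,-0.14,0.6, 0,0,-10,0,0,-0.141,0.6, 0,0,-5,0,0,-0.141,0.6, 0,0,-5,0,0,-0.141,0.6, 0,0,0,0,0,-0.141,0.6, 0,0,0,0,0,-0.141,0.6, 0,0,0,0,0,-0.141,0.6, 0,0,0,0,0,-0.141,0.6, 0,0,0,0,0,-0.141,0.6]'
python3 -m crank '[0,0,0,0,0,-0.141,0.6, 25,-3.4,0,0,0,0,0.6, 25,-3.4,0,0,0,0,0.6, 25,-3.4,0,0,0,0,0.6, 25,-3.4,0,0,0,0,0.6, 25,-3.4,0,0,0,0,0.6, 25,-3.4,0,0,0,0,0.6, 25,-3.4,0,0,0,0,0.6, 6,0,0,0,0,0,0.6, 0,0,0,0,0,0,0.6]'
python3 - <<'E'
from h import *
plan(547.8,-138,5,81.41)
p,d=save("top","pics/t2.png"); P,u,v=world("top",d,np.ones(d.shape,bool))
h=cv2.cvtColor(p,cv2.COLOR_RGB2HSV)[v,u]
s=(h[:,1]>200)&(h[:,2]>150)&(abs(h[:,0]-28)<5)&(P[:,0]>.4)&(P[:,0]<.7)&(P[:,1]>-.3)
b=cv2.minAreaRect((P[s,:2]*1000).astype(np.float32)); print(s.sum(),b,np.median(P[s,2])); print(np.round(cv2.boxPoints(b)))
q=P[(abs(P[:,2]-.057)<.006)&(P[:,0]>.3)&(P[:,0]<.68)&(P[:,1]>-.03)&(P[:,1]<.32)]
p,d=save("wrist","pics/w2.png")
print([np.round(r["location"],4) for r in arm.mark_of("wrist","short_foot")])
E
```

```text
time: 4.25
position: [0.5428, -0.3204, 0.0396]
tool_rot: [-180.0, 0.0, 73.6]
force: [0.6, -0.3, -0.9]
grip_width: 0.409
finger_force: 29.8
time: 5.25
position: [0.5469, -0.1367, 0.0397]
tool_rot: [180.0, 0.0, 81.5]
force: [0.6, -1.3, -0.6]
grip_width: 0.407
finger_force: 29.9
t 5.25 at [ 546.9 -136.7   39.7] [180.    0.   81.5] wz 0.002 shift after turn [-1.2  1.1 34.7] F [ 0.6 -1.3 -0.6] grip 0.407 29.9 J [ 41.  39. -39. 108.  34.  45. -25.]
685 ((554.1591186523438, -74.79705810546875), (82.94617462158203, 32.44350051879883), 82.16645812988281) 0.04431458265545883
[[ 532. -114.]
 [ 565. -118.]
 [ 576.  -36.]
 [ 544.  -32.]]
[]
```

View pics/w2.png

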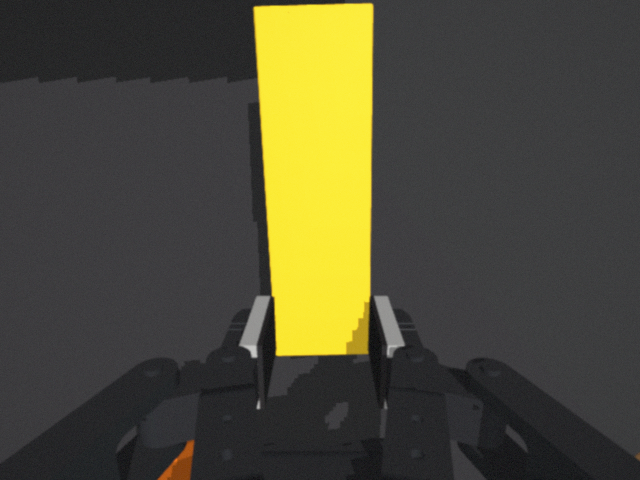

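The wrist view shows the yellow packer held squarely at its near end (pads at rows 300-350), with its tip 40 mm short of the foot. I'll lower it, slide it in, and check before letting go.

```bash

python3 -m crank '[0,2,10,0,0,0,0.6, 0,0,10,0,0,0,0.6, 0,0,10,0,0,0,0.6, 0,0,6,0,0,0,0.6, 0,0,3,0,0,0,0.6, 0,0,0,0,0,0,0.6, 0,0,0,0,0,0,0.6]'
python3 -m crank '[6,0,0,0,0,0,0.6, 8,0,0,0,0,0,0.6, 8,0,0,0,0,0,0.6, 8,0,0,0,0,0,0.6, 8,0,0,0,0,0,0.6, 8,0,0,0,0,0,0.6, 8,0,0,0,0,0,0.6, 6,0,0,0,0,0,0.6, 4,0,0,0,0,0,0.6, 0,0,0,0,0,0,0.6]'
python3 - <<'E'
from h import *
plan(557.5,-73.7,1,81.41)
p,d=save("top","pics/t3.png"); P,u,v=world("top",d,np.ones(d.shape,bool))
h=cv2.cvtColor(p,cv2.COLOR_RGB2HSV)[v,u]
s=(h[:,1]>200)&(h[:,2]>150)&(abs(h[:,0]-28)<5)&(P[:,0]>.4)&(P[:,0]<.7)&(P[:,1]>-.3)&(P[:,1]<-.01)
b=cv2.minAreaRect((P[s,:2]*1000).astype(np.float32)); print(s.sum(),b,np.median(P[s,2]))
b=cv2.minAreaRect((P[(abs(P[:,2]-.057)<.006)&(P[:,0]>.3)&(P[:,0]<.68)&(P[:,1]>-.03)&(P[:,1]<.32),:2]*1000).astype(np.float32)); print("base",b)
E
```

```text
time: 6.1
position: [0.5485, -0.1377, 0.0003]
tool_rot: [-180.0, 0.0, 81.4]
force: [-1.6, 0.1, 2.8]
grip_width: 0.41
finger_force: 30.6
time: 7.1
position: [0.5584, -0.0732, 0.0003]
tool_rot: [180.0, -0.1, 81.5]
force: [-0.3, 1.0, 2.5]
grip_width: 0.406
finger_force: 30.5
t 7.1 at [ 5.584e+02 -7.320e+01  3.000e-01] [ 1.80e+02 -1.00e-01  8.15e+01] wz 0.001 shift after turn [-0.6 -0.8 -0.7] F [-0.3  1.   2.5] grip 0.406 30.5 J [ 33.  43. -36. 109.  37.  41. -34.]
6 ((579.289794921875, -17.454444885253906), (1.7608734369277954, 5.5281572341918945), 0.2730353772640228) 0.00468205495411317
base ((488.6212463378906, 139.16236877441406), (281.3081359863281, 240.4703369140625), 81.415771484375)
```

```bash

python3 -m crank '[0,0,0,0,0,0,0.1, 0,0,0,0,0,0,-0.4, 0,0,0,0,0,0,-1, 0,0,0,0,0,0,-1, 0,0,0,0,0,0,-1, 0,0,-8,0,0,0,-1, -5,0,-20,0,0,0,-1, -20,0,-30,0,0,0,-1, -35,0,-30,0,0,0,-1, -35,0,-10,0,0,0,-1]'
python3 -m crank '[-35,0,0,0,0,0,-1, -10,0,0,0,0,0,-1]'
python3 - <<'E'
from h import *
p,d=save("top","pics/t4.png"); P,u,v=world("top",d,np.ones(d.shape,bool))
h=cv2.cvtColor(p,cv2.COLOR_RGB2HSV)[v,u]
s=(h[:,1]>200)&(h[:,2]>120)&(abs(h[:,0]-28)<5)&(P[:,0]>.4)&(P[:,0]<.7)&(P[:,1]>-.3)&(P[:,1]<-.01)&(P[:,2]<.015)
b=cv2.minAreaRect((P[s,:2]*1000).astype(np.float32)); print(s.sum(),b,np.median(P[s,2])); print(np.round(cv2.boxPoints(b)))
e=np.array([.1494,.9888]); n=np.array([.9888,-.1494]); f=np.array([569.5,5.4]); B=(P[s,:2]*1000-f); print("along",np.percentile(B@e,[1,99]),"lat",np.percentile(B@n,[1,50,99]))
w=(P[:,0]>.3)&(P[:,0]<.52)&(P[:,1]>-.32)&(P[:,1]<-.17)&(h[:,1]>200)&(abs(h[:,0]-15)<8)
b=cv2.minAreaRect((P[w,:2]*1000).astype(np.float32)); print("wedge",b)
a=np.radians(195.1); c=np.array(b[0])-51*np.array([np.cos(a),np.sin(a)]); print(c); plan(c[0],c[1],60,195.1)
E
```

```text
time: 8.15
position: [0.5462, -0.1689, 0.1021]
tool_rot: [179.7, 0.0, 81.5]
force: [1.1, -0.8, -0.6]
grip_width: 0.999
finger_force: 0.0
time: 8.35
position: [0.5363, -0.2188, 0.0992]
tool_rot: [180.0, 0.2, 81.0]
force: [-0.7, -0.8, -0.3]
grip_width: 0.999
finger_force: 0.0
244 ((562.1510620117188, -48.47977066040039), (75.46858215332031, 30.971641540527344), 80.10284423828125) 0.00536726781578085
[[540. -83.]
 [571. -88.]
 [584. -14.]
 [553.  -9.]]
along [-91.45775353 -23.51784294] lat [-14.5590989    2.79449492  15.51049372]
wedge ((410.7620544433594, -246.3614044189453), (127.44182586669922, 30.043302536010742), 14.770071983337402)
[ 460.00115862 -233.07567448]
t 8.4 at [ 536.2 -218.4   98.7] [180.    0.2  81. ] wz -1.991 shift after turn [77.4  5.7 38.7] F [ 1.5 -2.2 -0.1] grip 1.003 0.0 J [ 51.  36. -42. 105.  30.  51. -14.]
```

```bash

python3 -m crank '[0,0,0,0,0,-0.142,-1, 0,0,0,0,0,-0.142,-1, 0,0,0,0,0,-0.142,-1, 0,0,0,0,0,-0.142,-1, 0,0,0,0,0,-0.142,-1, 0,0,0,0,0,-0.142,-1, 0,0,0,0,0,-0.142,-1, 0,0,0,0,0,-0.142,-1, 0,0,0,0,0,-0.142,-1, 0,0,0,0,0,-0.142,-1]'
python3 -m crank '[0,0,0,0,0,-0.142,-1, 0,0,0,0,0,-0.142,-1, 0,0,0,0,0,-0.142,-1, 0,0,0,0,0,-0.142,-1, 25,2,5,0,0,0,-1, 25,2,10,0,0,0,-1, 27,1.7,10,0,0,0,-1, 0,0,0,0,0,0,-1, 0,0,0,0,0,0,-1]'
python3 - <<'E'
from h import *
p,d=save("wrist","pics/w4.png")
plan(460,-233,13,195)
E
```

```text
time: 9.4
position: [0.5376, -0.2109, 0.0986]
tool_rot: [179.9, -0.0, 163.2]
force: [-1.2, -0.2, 0.2]
grip_width: 1.001
finger_force: 0.0
time: 10.3
position: [0.4616, -0.2269, 0.0735]
tool_rot: [180.0, 0.0, -164.6]
force: [0.5, 0.7, 0.2]
grip_width: 1.001
finger_force: 0.0
t 10.35 at [ 462.7 -226.8   73.9] [-1.800e+02  1.000e-01 -1.646e+02] wz 0.007 shift after turn [ 4.2 -5.3 60.9] F [ 0.6 -0.1 -0.4] grip 1.005 0.0 J [ 73.  46. -66. 114.  52.  57.  86.]
```

View pics/w4.png

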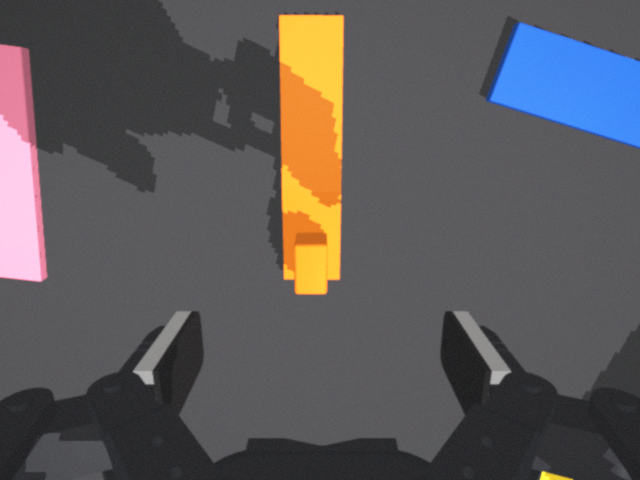

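The wrist view shows the orange wedge running straight up the picture, with its block at (311,265), left of the finger centre line as computed. Now I descend and grip it.

```bash

python3 -m crank '[4.2,-5.3,10,0,0,0.007,-1, 0,0,15,0,0,0,-1, 0,0,15,0,0,0,-1, 0,0,12,0,0,0,-1, 0,0,9,0,0,0,-1, 0,0,0,0,0,0,-0.3, 0,0,0,0,0,0,0.3, 0,0,0,0,0,0,1, 0,0,0,0,0,0,1, 0,0,0,0,0,0,1]' 50
python3 -m crank '[0,0,0,0,0,0,1, 0,0,0,0,0,0,1, 0,0,0,0,0,0,1]'
python3 -c "
from h import *
plan(460,-233,13,195)"
```

```text
time: 11.35
position: [0.4594, -0.2343, 0.013]
tool_rot: [-179.9, 0.0, -165.1]
force: [-0.9, -0.8, 1.7]
grip_width: 0.176
finger_force: 48.6
time: 11.65
position: [0.4594, -0.2343, 0.013]
tool_rot: [-179.9, 0.0, -165.1]
force: [-0.8, -0.1, 6.3]
grip_width: 0.172
finger_force: 49.5
t 11.65 at [ 459.4 -234.3   13. ] [-179.9    0.  -165.1] wz -0.002 shift after turn [-0.9  1.1 -0. ] F [-0.8 -0.1  6.3] grip 0.172 49.5 J [ 70.  50. -60. 115.  58.  52.  82.]
```

```bash

python3 -m crank '[0,0,-15,0,0,0,1, 0,0,-15,0,0,0.141,1, 0,0,-15,0,0,0.141,1, 0,0,0,0,0,0.141,1, 0,0,0,0,0,0.141,1, 0,0,0,0,0,0.141,1, 0,0,0,0,0,0.141,1, 0,0,0,0,0,0.141,1, 0,0,0,0,0,0.141,1, 0,0,0,0,0,0.141,1]'
python3 -m crank '[0,0,0,0,0,0.142,1, 0,0,0,0,0,0.142,1, 0,0,0,0,0,0.142,1, 0,0,0,0,0,0.142,1, 0,0,0,0,0,0.142,1, 20,15,0,0,0,0,1, 20,15,0,0,0,0,1, 20,15,0,0,0,0,1, 20,15,0,0,0,0,1, 17,13,0,0,0,0,1]'
python3 -m crank '[0,0,0,0,0,0,1, 0,0,0,0,0,0,1, 0,0,0,0,0,0,1]'
python3 - <<'E'
from h import *
plan(547.7,-139,22,81.4)
p,d=save("top","pics/t5.png"); P,u,v=world("top",d,np.ones(d.shape,bool))
h=cv2.cvtColor(p,cv2.COLOR_RGB2HSV)[v,u]
w=(P[:,0]>.4)&(P[:,0]<.7)&(P[:,1]>-.22)&(P[:,1]<-.005)&(h[:,1]>200)&(abs(h[:,0]-13)<9)&(P[:,2]>.03)
e=np.array([.1494,.9888]); n=np.array([.9888,-.1494]); f=np.array([569.5,5.4]); B=(P[w,:2]*1000-f); a,l=B@e,B@n
print(w.sum(),"along",np.percentile(a,[1,99]),"lat",np.percentile(l,[1,50,99]),cv2.minAreaRect((P[w,:2]*1000).astype(np.float32)))
for lo in range(-110,-20,15):
    k=(a>lo)&(a<=lo+15)
    if k.sum()>5: print(lo,k.sum(),np.round(np.median(P[w][k,2])*1000,1),np.round(np.median(l[k]),1))
save("scene","pics/s5.png"); save("wrist","pics/w5.png")
E
```

```text
time: 12.65
position: [0.4589, -0.2338, 0.058]
tool_rot: [180.0, 0.0, 121.9]
force: [0.1, 0.7, 0.4]
grip_width: 0.173
finger_force: 48.7
time: 13.65
position: [0.5463, -0.1472, 0.0581]
tool_rot: [180.0, -0.1, 81.6]
force: [1.1, -0.1, -0.3]
grip_width: 0.178
finger_force: 48.8
time: 13.95
position: [0.5445, -0.1498, 0.0573]
tool_rot: [-179.9, 0.0, 81.5]
force: [-0.5, 0.4, -1.3]
grip_width: 0.169
finger_force: 48.8
t 13.95 at [ 544.5 -149.8   57.3] [-179.9    0.    81.5] wz 0.001 shift after turn [11.1  1.6 35.3] F [-0.5  0.4 -1.3] grip 0.169 48.8 J [ 44.  38. -41. 108.  34.  47. -23.]
880 along [-142.20188245  -44.28315799] lat [-17.91376937  -3.63768779  13.05995403] ((550.7808837890625, -88.53427124023438), (108.93975830078125, 42.992698669433594), 70.0570068359375)
-110 146 50.9 -2.2
-95 142 49.4 -2.4
-80 141 48.4 -1.8
-65 145 46.7 -2.0
-50 61 45.7 -2.2
```

View pics/w5.png

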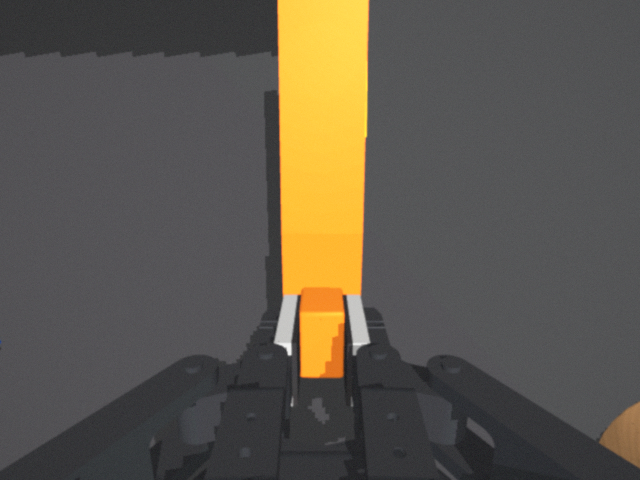

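The wrist view shows the wedge straight and level in the grip. It sits 2 mm to model -x, with its tip 41 mm short of the foot. I'll correct that and lower it onto the packer.

```bash

python3 -m crank '[0,2,10,0,0,0,1, 0,0,10,0,0,0,1, 0,0,10,0,0,0,1, 0,0,5,0,0,0,1, 0,0,2,0,0,0,1, 0,0,0,0,0,0,1, 0,0,0,0,0,0,1]'
python3 -m crank '[0,0,1,0,0,0,1, 0,0,0,0,0,0,1, 0,0,0,0,0,0,1]'
python3 -m crank '[0,0,0.5,0,0,0,1, 0,0,0,0,0,0,1, 0,0,0,0,0,0,1]'
python3 -c "
from h import *
plan(547.7,-139,19,81.4)"
```

```text
time: 14.8
position: [0.5476, -0.149, 0.0205]
tool_rot: [180.0, -0.0, 81.5]
force: [0.5, 0.5, 0.4]
grip_width: 0.173
finger_force: 48.9
time: 15.1
position: [0.5475, -0.1492, 0.0195]
tool_rot: [180.0, 0.0, 81.5]
force: [0.5, -0.1, -0.7]
grip_width: 0.174
finger_force: 48.9
time: 15.4
position: [0.5475, -0.1493, 0.0189]
tool_rot: [180.0, 0.0, 81.5]
force: [0.5, -0.1, -0.8]
grip_width: 0.172
finger_force: 49.0
t 15.4 at [ 547.5 -149.3   18.9] [180.    0.   81.5] wz 0.002 shift after turn [10.2 -1.3 -0.1] F [ 0.5 -0.1 -0.8] grip 0.172 49.0 J [ 42.  42. -38. 108.  37.  43. -26.]
```

```bash

python3 -m crank '[0,0,0.5,0,0,0,1, 0,0,0,0,0,0,1, 0,0,0,0,0,0,1]'
python3 -m crank '[0,0,0.5,0,0,0,1, 0,0,0,0,0,0,1, 0,0,0,0,0,0,1]'
python3 -m crank '[5,0,0,0,0,0,1, 5,0,0,0,0,0,1, 5,0,0,0,0,0,1, 5,0,0,0,0,0,1, 5,0,0,0,0,0,1, 5,0,0,0,0,0,1, 5,0,0,0,0,0,1, 3,0,0,0,0,0,1, 0,0,0,0,0,0,1]'
python3 -c "
from h import *
plan(569.5,5.4,19,81.4)"
```

```text
time: 15.7
position: [0.5475, -0.1494, 0.0186]
tool_rot: [180.0, 0.0, 81.5]
force: [-1.2, -1.1, 2.3]
grip_width: 0.175
finger_force: 49.5
time: 16.0
position: [0.5476, -0.1494, 0.0183]
tool_rot: [180.0, 0.0, 81.5]
force: [-2.2, -1.2, 6.9]
grip_width: 0.175
finger_force: 49.9
time: 16.9
position: [0.5543, -0.1125, 0.0188]
tool_rot: [179.9, 0.1, 81.5]
force: [-1.1, -2.4, 8.0]
grip_width: 0.175
finger_force: 50.0
t 16.9 at [ 554.3 -112.5   18.8] [1.799e+02 1.000e-01 8.150e+01] wz 0.002 shift after turn [118.9  -2.6  -0.2] F [-1.1 -2.4  8. ] grip 0.175 50.0 J [ 38.  41. -38. 108.  37.  43. -30.]
```

```bash

python3 -m crank '[0,-2,-0.6,0,0,0,1, 0,0,0,0,0,0,1, 0,0,0,0,0,0,1]'
cat > chk.py <<'E'
from h import *
plan(569.5,5.4,19,81.4)
import sys
p,d=save("top",sys.argv[1]); P,u,v=world("top",d,np.ones(d.shape,bool))
h=cv2.cvtColor(p,cv2.COLOR_RGB2HSV)[v,u]
R=(P[:,0]>.4)&(P[:,0]<.7)&(P[:,1]>-.25)&(P[:,1]<-.005)&(h[:,1]>190)&(P[:,2]<.05)
e=np.array([.1494,.9888]); n=np.array([.9888,-.1494]); f=np.array([569.5,5.4])
for nm,c,t in(("wedge",14,8),("packer",28,4)):
    w=R&(abs(h[:,0]-c)<t); B=(P[w,:2]*1000-f); a,l=B@e,B@n
    if w.sum()>5: print(nm,w.sum(),"along",np.percentile(a,[1,99]),"lat",np.percentile(l,[1,50,99]))
s=(abs(P[:,2]-.057)<.006)&(P[:,0]>.3)&(P[:,0]<.68)&(P[:,1]>-.03)&(P[:,1]<.32)
print("base",cv2.minAreaRect((P[s,:2]*1000).astype(np.float32)))
c=np.linalg.lstsq(np.c_[P[s,:2],np.ones(s.sum())],P[s,2],rcond=None)[0]; print("tilt",c)
E
python3 chk.py pics/t6.png
```

```text
time: 17.2
position: [0.5516, -0.1115, 0.0189]
tool_rot: [179.9, 0.0, 81.5]
force: [0.4, -1.3, 6.0]
grip_width: 0.175
finger_force: 49.7
t 17.2 at [ 551.6 -111.5   18.9] [179.9   0.   81.5] wz 0.002 shift after turn [ 1.182e+02  2.000e-01 -1.000e-01] F [ 0.4 -1.3  6. ] grip 0.175 49.7 J [ 38.  41. -38. 109.  37.  43. -30.]
wedge 698 along [-97.58724416 -16.88715716] lat [-15.43036223  -2.55014299  17.85372954]
base ((488.5339660644531, 139.219970703125), (281.1310729980469, 240.25271606445312), 81.44432067871094)
tilt [0.00164854 0.00051858 0.05517415]
```

```bash

python3 -m crank '[0,0,-0.4,0,0,0,1, 2,0,0,0,0,0,1, 2,0,0,0,0,0,1, 2,0,0,0,0,0,1, 0,0,0,0,0,0,1]'
python3 -m crank '[2,0,0,0,0,0,1, 2,0,0,0,0,0,1, 2,0,0,0,0,0,1, 0,0,0,0,0,0,1]'
python3 -m crank '[2,0,0,0,0,0,1, 2,0,0,0,0,0,1, 0,0,0,0,0,0,1]'
```

```text
time: 17.75
position: [0.5518, -0.1058, 0.0189]
tool_rot: [-180.0, 0.1, 81.5]
force: [0.8, -2.9, 5.4]
grip_width: 0.175
finger_force: 49.6
time: 18.15
position: [0.5527, -0.0999, 0.0189]
tool_rot: [-180.0, 0.0, 81.5]
force: [0.0, -2.2, 4.8]
grip_width: 0.177
finger_force: 49.7
time: 18.45
position: [0.5534, -0.0959, 0.0189]
tool_rot: [180.0, 0.0, 81.5]
force: [-1.0, -3.0, 5.0]
grip_width: 0.173
finger_force: 49.7
```

```bash

python3 -m crank '[2,0,0,0,0,0,1, 2,0,0,0,0,0,1, 0,0,0,0,0,0,1]' | grep -E 'posi|force:'
python3 -m crank '[2,0,0,0,0,0,1, 2,0,0,0,0,0,1, 0,0,0,0,0,0,1]'| grep -E 'posi|force:'
```

```text
position: [0.5539, -0.092, 0.019]
force: [-0.5, -2.8, 6.0]
finger_force: 49.7
position: [0.5545, -0.0881, 0.0189]
force: [-0.4, -2.5, 6.2]
finger_force: 49.7
```

```bash

python3 -m crank '[2,0,0,0,0,0,1, 2,0,0,0,0,0,1, 0,0,0,0,0,0,1]' | grep -E 'posi|force:'
```

```text
position: [0.5551, -0.0841, 0.019]
force: [0.5, -2.3, 6.2]
finger_force: 49.7
```

```bash

python3 -m crank '[2,0,0,0,0,0,1, 2,0,0,0,0,0,1, 0,0,0,0,0,0,1]' | grep -E 'posi|force:'
python3 -m crank '[2,0,0,0,0,0,1, 2,0,0,0,0,0,1, 0,0,0,0,0,0,1]'| grep -E 'posi|force:'
```

```text
position: [0.5557, -0.0802, 0.019]
force: [-0.1, -2.8, 5.7]
finger_force: 49.7
position: [0.5563, -0.0762, 0.0189]
force: [0.2, -1.9, 5.8]
finger_force: 49.7
```

```bash

python3 -m crank '[2,0,0,0,0,0,1, 2,0,0,0,0,0,1, 0,0,0,0,0,0,1]' | grep -E 'posi|force:'
python3 -m crank '[2,0,0,0,0,0,1, 2,0,0,0,0,0,1, 0,0,0,0,0,0,1]'| grep -E 'posi|force:'
python3 chk.py pics/t7.png
```

```text
position: [0.5569, -0.0723, 0.019]
force: [-0.1, -2.1, 6.1]
finger_force: 49.7
position: [0.5575, -0.0684, 0.019]
force: [-0.5, -2.3, 5.6]
finger_force: 49.7
t 20.55 at [557.5 -68.4  19. ] [1.80e+02 1.00e-01 8.15e+01] wz 0.002 shift after turn [74.7  0.9 -0. ] F [-0.5 -2.3  5.6] grip 0.175 49.7 J [ 33.  41. -38. 109.  37.  43. -34.]
wedge 113 along [-40.12330366 -16.18328741] lat [-15.91566058  -9.63486632  11.02662211]
base ((488.69256591796875, 138.8598175048828), (280.3271789550781, 240.67579650878906), 81.44828796386719)
tilt [0.00156013 0.001058   0.05520409]
```

```bash

python3 -m crank '[2,0,0,0,0,0,1, 2,0,0,0,0,0,1, 0,0,0,0,0,0,1]' | grep -E 'posi|force:'
python3 -m crank '[2,0,0,0,0,0,1, 2,0,0,0,0,0,1, 0,0,0,0,0,0,1]'| grep -E 'posi|force:'
```

```text
position: [0.5581, -0.0644, 0.019]
force: [-0.4, -2.9, 5.7]
finger_force: 49.7
position: [0.5586, -0.061, 0.019]
force: [-0.5, -3.1, 6.8]
finger_force: 49.8
```

```bash

python3 -m crank '[2,0,0,0,0,0,1, 2,0,0,0,0,0,1, 0,0,0,0,0,0,1]' | grep -E 'posi|force:'
```

```text
position: [0.559, -0.0583, 0.019]
force: [-0.4, -5.3, 7.6]
finger_force: 49.8
```

```bash

python3 -m crank '[2,0,0,0,0,0,1, 0,0,0,0,0,0,1, 0,0,0,0,0,0,1]' | grep -E 'posi|force:'
python3 -m crank '[2,0,0,0,0,0,1, 0,0,0,0,0,0,1, 0,0,0,0,0,0,1]' | grep -E 'posi|force:'
python3 chk.py pics/t8.png
```

```text
position: [0.5592, -0.057, 0.019]
force: [-1.2, -6.3, 7.5]
finger_force: 49.9
position: [0.5594, -0.0557, 0.019]
force: [-2.0, -9.5, 8.2]
finger_force: 50.0
t 22.1 at [559.4 -55.7  19. ] [-180.     0.3   81.4] wz -0.0 shift after turn [61.9  0.8 -0. ] F [-2.  -9.5  8.2] grip 0.174 50.0 J [ 32.  41. -38. 109.  37.  43. -36.]
wedge 8 along [-20.32884153 -14.41031808] lat [-15.44486228 -14.82126525 -13.17551316]
base ((488.67999267578125, 139.12139892578125), (280.6798400878906, 240.71864318847656), 81.49507904052734)
tilt [ 0.00271875 -0.00041989  0.05493754]
```

Contact shows clearly: the push has risen by about 7 N and the tilt has changed only slightly. I'll relax the push a little, open, and back away.

```bash

python3 -m crank '[-0.8,0,-0.3,0,0,0,1, -0.7,0,-0.3,0,0,0,1, 0,0,0,0,0,0,1]' | grep -E 'posi|force:'
python3 -m crank '[0,0,0,0,0,0,0.55, 0,0,0,0,0,0,0.4, 0,0,0,0,0,0,0, 0,0,0,0,0,0,-0.3, 0,0,0,0,0,0,-0.3, 0,0,0,0,0,0,-0.3]'
python3 -m crank '[0,0,-8,0,0,0,-0.3, 0,0,-15,0,0,0,-0.3, -5,0,-20,0,0,0,-0.3, -25,0,-20,0,0,0,-0.3, -35,0,-20,0,0,0,-0.3, -35,0,0,0,0,0,-0.3, -35,0,0,0,0,0,-0.3, -35,0,0,0,0,0,-0.3, 0,0,0,0,0,0,-0.3]'
python3 chk.py pics/t9.png
python3 - <<'E'
import cv2
p=cv2.imread("pics/t9.png"); cv2.imwrite("pics/c9.png",cv2.resize(p[150:290,190:370],None,fx=4,fy=4,interpolation=cv2.INTER_CUBIC))
E
```

```text
position: [0.5593, -0.0555, 0.019]
force: [0.6, -6.3, 1.2]
finger_force: 49.1
time: 23.05
position: [0.5596, -0.0532, 0.0194]
tool_rot: [-180.0, -0.0, 81.5]
force: [-0.5, 0.7, -0.8]
grip_width: 0.649
finger_force: 0.0
time: 23.95
position: [0.5332, -0.2291, 0.1034]
tool_rot: [180.0, 0.2, 81.0]
force: [0.2, -0.8, -0.8]
grip_width: 0.652
finger_force: 0.0
t 23.95 at [ 533.2 -229.1  103.4] [180.    0.2  81. ] wz -0.007 shift after turn [237.3   0.8  84.4] F [ 0.2 -0.8 -0.8] grip 0.652 0.0 J [ 52.  35. -43. 105.  30.  52. -13.]
wedge 619 along [-77.62840372 -17.2094625 ] lat [-16.49558424  -3.45279527  17.45179061]
packer 17 along [-91.12228554 -85.25443918] lat [ 5.23288766 11.21870942 16.20348654]
base ((488.69146728515625, 139.47708129882812), (281.31207275390625, 240.57342529296875), 81.47449493408203)
tilt [ 0.00254868 -0.00072287  0.05506914]
```

View pics/c9.png

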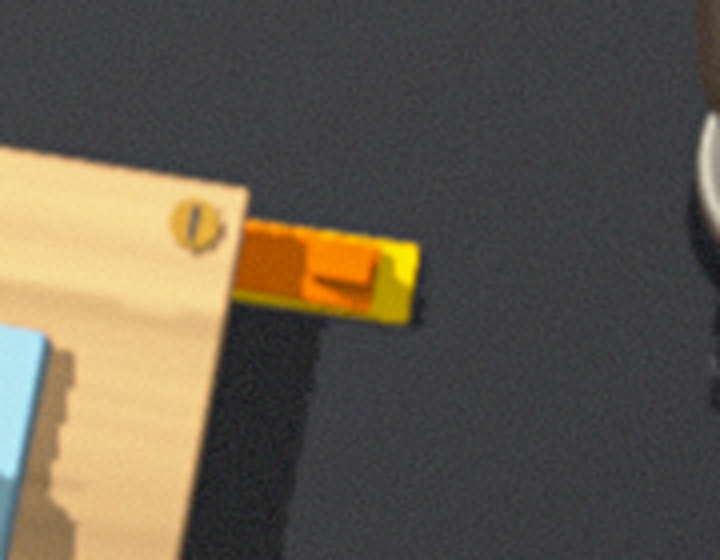

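The crop shows the wedge, with its block at (340,262), lying centred on the yellow packer and running straight in under the foot below the screw (195,222). The wedge and packer are released, and the model's tilt has changed by only about 0.002 rad. Handing in.

```bash
python3 -c "
from station import arm
print(arm.hand_in())"
```

```text
the job is handed in; nothing more can be done
None
```

The yellow packer is under the red foot, the orange shim is wedged between them, both are released, and the job was handed in at about 24 s; no verdict came back, but the last check showed the model only about 0.002 rad off its starting tilt.

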